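Light the red glaze sample

TASK

A customer wants to see the red glaze: open the red-marked box of the row, take out the little red vase and set it down gently, upright, in the middle of the plinth's round glass stage, then let go. Then, with a fingertip on its edge, roll the dimmer thumbwheel in the plinth's front click by click until its white line stands at the green tick. Leave the other boxes shut and everything else where it is.

Things in the scene. Friction and masses are not known exactly. Their poses are not given: they have to be found in the camera images.
- plinth: grey light plinth fixed to the table, 150 (x) x 180 (y) x 42 mm high, origin under its centre; its front is its -x face. A round milky glass stage (110 mm across, top 45 mm above the table) is let into its top. A teal thumbwheel with pale ribs sticks 30 mm or so out of the middle of the front face, lying flat (axis vertical)
- stage (a point): centre of the glass stage's top surface, 45 mm above the table, 15 mm behind the plinth's centre (90 mm behind the front face); axes as the plinth's
- wheel_axis (a point): point on the thumbwheel's vertical axis, 22 mm above the table, 13 mm behind the plinth's front face; axes as the plinth's (-x out of the front). The wheel lies flat, 14 to 30 mm above the table, 92 mm across over its 24 rubber ribs (3 mm proud, 15 degrees apart); its front third is free. Above its middle a fixed silver cap (radius 26 mm, top at 34 mm) bears ten ticks
- white_line (a point): middle of the white line on the wheel's top (radial, 19 x 3 mm, 35.5 mm from the axis, 30 mm above the table); turns with the wheel
- green_tick (a point): the long wide green tick on the silver cap, 19.5 mm from the wheel's axis, fixed; 22.5 degrees to the plinth's +y side of straight out of the front. The other nine ticks are short and black, all 15 degrees apart; the green one is the seventh from the -y side
- wheel (a joint): dimmer thumbwheel, rad. Clicks every 15 degrees (0.2618) and springs into the nearest click; about 2 N at the rim moves it on; it may start between two clicks. 0 = white line at the first tick, 67.5 degrees to the -y side of straight out; grows as the front of the rim is rolled towards the plinth's +y (clockwise from above); end stop 2.356. At the green tick it reads 1.571 (6 clicks from 0)
- box_red: dark wooden sample box whose lid has a red square and a red knob; 122 (x) x 66 (y) x 58 mm high without lid, walls and floor 5 mm, inside 112 x 56 mm; fixed on a pale board 10 mm thick, in a row of four such boxes 72 mm apart along y; origin under its centre, -x is its front
- lid_red (a joint): hinge of the red lid, rad: 0 shut, 1.57 upright (the knob then points away from the front, behind the lid), 1.9 fully back; a stiff hinge, the lid stays where it is left (about 1.5 to 2 N at the knob to lift it)
- lid_red_hinge (a point): hinge line of the red lid, along y at the back (+x) top edge of the box, 58.5 mm above the box's underside (lid 7 mm thick, lies above this line when shut)
- vase_red: red glazed sample vase, loose, standing within 12 mm of the middle of the red box; 47 mm high, foot 26 mm across, straight belly 36 mm across from 9 to 28 mm up, neck 16 mm across from 36 to 42 mm up, lip 22 mm; about 60 g; origin under its foot, z up along its axis
- lid_red_knob (a point): grip point of the red lid's knob, 104 mm in front of the hinge line and 27 mm above it when shut; the knob is round, 24 mm across from 14 to 26 mm above the lid's top face, on a 12 mm neck, and this point lies 20 mm above that face; moves with the lid
- lid_blue (a joint): hinge of the lid with a blue square and knob on a like box in the same row, rad, 0 shut; to be left alone
- lid_green (a joint): hinge of the lid with a green square and knob on a like box in the same row, rad, 0 shut; to be left alone
- lid_cream (a joint): hinge of the lid with a cream square and knob on a like box in the same row, rad, 0 shut; to be left alone
- tea_bowl: low rust-brown tea bowl, 76 mm across, 50 mm high, a bystander; origin under its centre
- tea_cup: black tea cup, 68 mm across, 45 mm high, a bystander; origin under its centre
- tea_tin: red round tea tin, 70 mm across, 100 mm high, a bystander; origin under its centre
- honey_jar: amber glass jar with a brass cap, 64 mm across, 85 mm high, a bystander; origin under its centre
- flower_vase: tall black vase, 90 mm across, 185 mm high, a bystander; origin under its centre
- scoop: pale wooden tea spoon lying on the table, a bystander

How it is judged:
By the outcome, as a careful person would: the job done as asked, in the order asked, and still so for the second after the job is handed in, with the robot touching nothing.
It also fails if it takes over 64 s, if anything falls off the work surface, if the arm or the gripper's body presses on something with over 40 N, if the wrist force passes 120 N, or if a joint passes its speed limit or range.

ROBOT

A 6-joint arm with a two-finger parallel gripper is mounted at the origin on the work surface. World frame = base frame: x ahead of the robot, y to its left, z up, the work surface at z = 0. Lengths are in m, angles in rad, forces in N, time in s.
With the tool pointing down it reaches from about 0.275 to 0.85 m from the base axis. Payload 19 kg.
Tool frame: the origin (TCP) lies at the very end of the fingers, on their centre line; the grasp point (between the pads) lies 19 mm behind it; z points along the fingers, y is the line along which they close (so a half turn about z gives the same grasp; the last joint's range is limited). The gripper opens to 85 mm and grips with 20 to 120 N. Pads are 22 mm wide; open, the fingers measure 114 mm over their backs; the gripper's body (76 mm by 85 mm) begins 54 mm behind the grasp point. The pads swing forward as they close: fully open they stand 13 mm farther back than shut.
Start: joints at [-1.351, 0.15, 1.437, -0, 1.554, -0.134], TCP at [0.199, -0.539, 0.231] pointing down, gripper open.
Joint ranges: [-2.8, 2.8], [-0.68, 2.1], [0.12, 2.68], [-1.39, 4.53], [0.16, 2.79], [-2.81, 2.81]. Speed limits (rad/s): [1.89, 1.89, 2.22, 3.01, 3.01, 3.01].

INTERFACE

Orientations are given as a unit quaternion [x, y, z, w].
In Python, from bench import env gives the robot as it stands.
- The arm moves only by the shell command python3 -m crank 'ROWS' [FORCE]. ROWS is JSON, a list of rows, each a list of 7 numbers: the shift along the tool's x, y, z in units of 30 mm (1.0 is 30 mm), then the turn, a rotation vector about the tool's x, y, z in units of 6 degrees (1.0 is 6 degrees), then the finger opening in mm, from 0 to 85.4. A call has 1 to 12 rows; each row shifts and turns the commanded pose from where the row before left it, along the tool's axes as they then stand; what a row does not reach is not made up. A row lasts 1/12 s, in which the tool goes at most 41.7 mm and 7.16 degrees, less where a joint would pass 70% of its speed; a pose out of reach is approached as far as the arm can. A call is refused whole if a number of a shift passes 1 or a number of a turn 1, either way. A call with a gripper value outside its range is refused whole. The fingers move at their own pace and stop on an object; FORCE is the grip in N (left out, the last holds). Time passes only in rows, so rows that do not move let the fingers close. It gives the time, the measured TCP pose, the force, the opening and the grip force at its end, in the units of the state.
- env.get_state(): the state, without advancing time (a new reading comes with each control period).
- env.read_camera(name): name is "side" or "top" or "wrist"; returns a dict with "img" (480x640x3 uint8, red, green, blue), "range_z" (480x640 float32, m along the optical axis (not along the pixel's ray), 0 where there is no reading), "fx", "fy", "cx", "cy" (pixels), "world_from_camera" (4x4, takes a point from camera to world coordinates). Camera axes: x right, y up, looking along -z (the intrinsics and any distortion apply to the point x, -y, -z); pixel columns grow to the right and rows downward; lengths in m; the calibration is good to about 2 mm. A picture is of the moment at which its call begins.
- env.hand_in(): hands the job in; it is judged then, once.
The state is a dict: "clock": time; "joints": joint angles; "joint_velocities": joint speeds; "tau": joint torques, N m; "tool_pos": TCP position; "ee_rot": TCP orientation; "contact_force": force on the tool from outside, world axes, zero at the start; "wrist_torque": the same for the moment, N m; "opening": opening from 0.0 (shut) to 1.0 (fully open); "gripper_force": force on a finger pad.
Only numpy, scipy, OpenCV 4.12 (cv2) and the standard library are available. Lean on these libraries where they do the work, as an engineer would, in place of code of your own. Each camera call takes 0.05 s, during which the arm holds its last target. There are 200 camera calls.

## Working session

There is one attempt and no reset: what is moved stays moved. The work goes in short steps, Python scripts to look and compute and a shell command to move; the robot and the scene stay as the last step left them, time stands still between calls to the robot, and variables do not carry over. Pictures are saved under pics/ and viewed, at most 10 in all, crops included, and the job is handed in when it is done.

```bash
mkdir -p pics; ls
cat > h.py <<'E'
from bench import env
import numpy as np, cv2
from scipy.spatial.transform import Rotation as R
def shot(n,f=None):
    c=env.read_camera(n)
    np.savez(f'/tmp/{n}.npz',**{k:c[k] for k in c})
    if f: cv2.imwrite('pics/'+f,c['img'][:,:,::-1])
    return c
def load(n): return np.load(f'/tmp/{n}.npz')
def pt(c,u,v,z=None):
    T=c['world_from_camera']
    d=np.array([(u-c['cx'])/c['fx'],-(v-c['cy'])/c['fy'],-1.])
    if z is None:
        p=c['range_z'][int(v)-1:int(v)+2,int(u)-1:int(u)+2]; r=np.median(p[p>0]); return T[:3,:3]@(d*r)+T[:3,3]
    w=T[:3,:3]@d; return T[:3,3]+w*(z-T[2,3])/w[2]
def st():
    s=env.get_state(); print(s['clock'],np.round(s['tool_pos'],4),R.from_quat(s['ee_rot']).as_matrix().round(3).tolist(),np.round(s['contact_force'],1),s['opening'],s['gripper_force'],np.round(s['joints'],2)); return s
def rel(p,s=None):
    s=s or env.get_state(); return R.from_quat(s['ee_rot']).as_matrix().T@(np.array(p)-s['tool_pos'])/0.03
E
python3 - <<'E'
from h import *
st()
for n in('top','side'):
    c=shot(n,n+'0.png'); print(n,{k:(c[k].round(3).tolist() if k=='world_from_camera' else c[k]) for k in c if k not in('img','range_z')})
E
```

```text
pics
0.0 [ 0.1991 -0.5392  0.2307] [[0.938, 0.346, -0.0], [0.346, -0.938, 0.001], [0.0, -0.001, -1.0]] [-0.4  0.4 -0.3] 1.0038051742095424 0.0 [-1.35  0.15  1.44 -0.    1.55 -0.13]
top {'fx': 596.1564787451695, 'fy': 596.1564787451695, 'cx': 328.1402423619224, 'cy': 245.66282113387635, 'world_from_camera': [[-0.029, 0.989, -0.144, 0.366], [-0.999, -0.032, -0.014, 0.011], [-0.018, 0.143, 0.99, 1.684], [0.0, 0.0, 0.0, 1.0]]}
side {'fx': 593.8503403582262, 'fy': 593.8503403582262, 'cx': 316.1886654408381, 'cy': 244.125285802378, 'world_from_camera': [[0.806, 0.326, -0.494, -0.262], [-0.592, 0.422, -0.686, -1.152], [-0.015, 0.846, 0.534, 0.994], [0.0, 0.0, 0.0, 1.0]]}
```

View pics/top0.png

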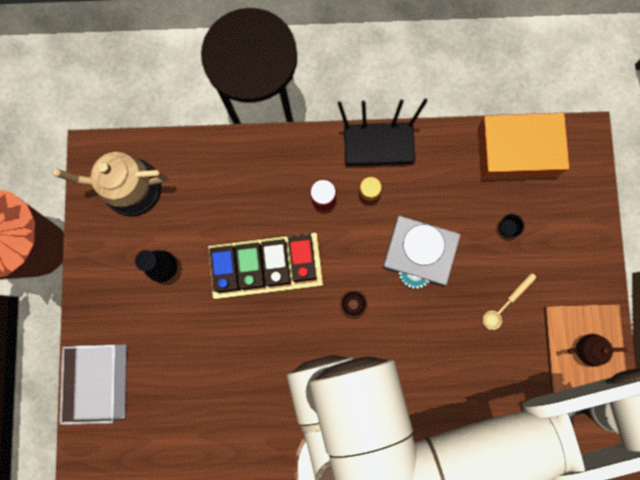

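View pics/side0.png

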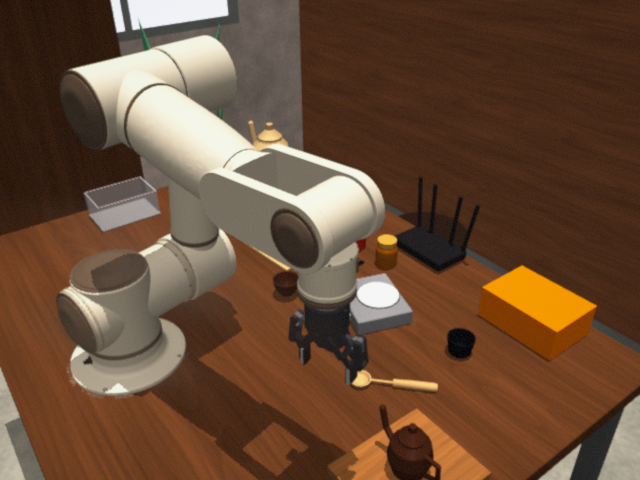

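The top view shows the red box at (302,258) with its knob at (303,272), the plinth at (422,250) and the wheel at about (414,278). The side view shows the arm, which hides the boxes. I'll measure in enlarged crops.

Run:
```python
from h import *
c=load('top'); im=c['img'][:,:,::-1]
a=cv2.resize(im[210:310,200:330],None,fx=6,fy=6,interpolation=2)[:,:]
b=cv2.resize(im[210:300,375:475],None,fx=6,fy=6,interpolation=2)
a=cv2.resize(im[222:297,280:370],(400,333)); a=cv2.resize(im[225:300,275:330],(396,540),interpolation=2); b=cv2.resize(im[212:294,380:464],(400,540*0+390),interpolation=2)
o=np.zeros((540,800,3),np.uint8); o[:,:396]=a; o[:390,400:]=b
cv2.imwrite('pics/crop.png',o)
for n,u,v,z in [('redknob',303,272,.10),('red sq',302,250,.076),('jar',371,187,.085),('cup',511,226,.045),('bowl',353,303,.05),('tin',323,190,.1)]:
    print(n,pt(c,u,v).round(3),pt(c,u,v,z).round(3))
```

```text
redknob [0.527 0.103 0.101] [0.527 0.103 0.1  ]
red sq [0.59  0.106 0.075] [0.59  0.105 0.076]
jar [ 0.757 -0.089  0.087] [ 0.757 -0.089  0.085]
cup [ 0.65  -0.487  0.004] [ 0.643 -0.475  0.045]
bowl [ 0.445 -0.03   0.003] [ 0.443 -0.029  0.05 ]
tin [0.75  0.043 0.097] [0.75  0.043 0.1  ]
```

View pics/crop.png

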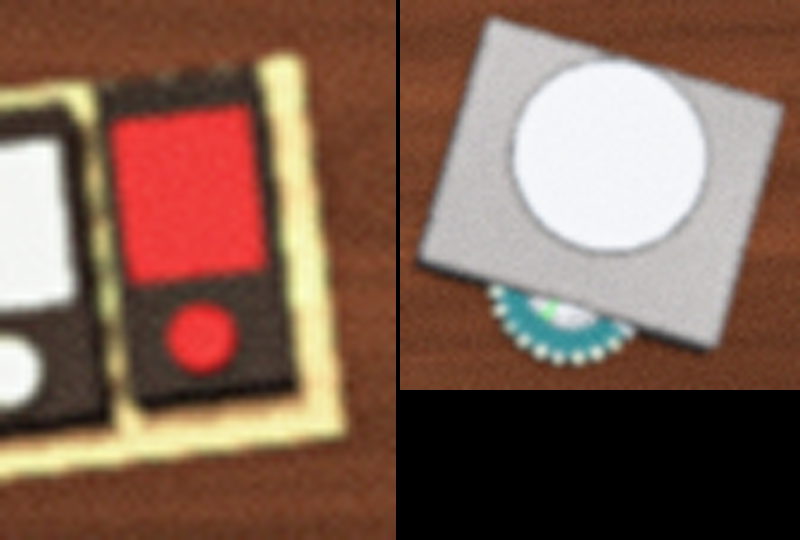

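The crop shows the red lid with its edges from (100,85) to (140,408) and from (255,70) to (298,385). The plinth corners are at (490,18), (783,103), (715,350) and (418,262), and the stage centre is at (609,156). The green tick is at about (549,310), and the white line is out of sight or near (628,330), on the -y side.

Run:
```python
from h import *
c=load('top')
A=lambda u,v,z:pt(c,275+u/7.2,225+v/7.2,z)
B=lambda u,v,z:pt(c,380+(u-400)/4.762,212+v/4.756,z)
k=A(202,339,.101); bl=A(140,408,.0755);br=A(298,385,.0755);tl=A(100,85,.0755);tr=A(255,70,.0755)
print('knob',k,'lid',bl,br,tl,tr)
d=((tl+tr)-(bl+br)); print('yaw box',np.degrees(np.arctan2(d[1],d[0])), 'from width',np.degrees(np.arctan2(*(-(bl-br)[[0]],(bl-br)[1])) ),'len',np.linalg.norm(d)/2,np.linalg.norm(bl-br), 'ctr',(bl+br+tl+tr)/4)
P=[B(*p,.042) for p in((490,18),(783,103),(715,350),(418,262))]
for i in range(4):print(P[i].round(4),np.linalg.norm(P[i]-P[i-1]))
f=P[0]-P[3]+P[1]-P[2]; l=P[3]-P[2]+P[0]-P[1]
print('yaw',np.degrees(np.arctan2(f[1],f[0])),np.degrees(np.arctan2(-l[0],l[1])))
print('stage',B(609,156,.045),'ctr',np.mean(P,0),'tick',B(549,310,.034))
```

```text
knob [0.52700731 0.10257733 0.101     ] lid [0.50429722 0.12796061 0.0755    ] [0.51111929 0.06835572 0.0755    ] [0.6276694  0.14055884 0.0755    ] [0.63153727 0.08151128 0.0755    ]
yaw box 6.03031025660452 from width [6.52936604] len 0.12257334527614115 0.05999403090833054 ctr [0.56865579 0.10459661 0.0755    ]
[ 0.6827 -0.1659  0.042 ] 0.15078020920804014
[ 0.6266 -0.3342  0.042 ] 0.17738183840121793
[ 0.4835 -0.2863  0.042 ] 0.15086447368193173
[ 0.5399 -0.1176  0.042 ] 0.1779446044391109
yaw -18.601907251081094 -18.462725610319755
stage [ 0.598122   -0.23088576  0.045     ] ctr [ 0.58317231 -0.22601867  0.042     ] tick [ 0.51030132 -0.19301174  0.034     ]
```

```bash
python3 -m crank '[[0,0,0,0,0,0.8,45],[0,0,0,0,0,0.8,45],[0,0,0,0,0,0.75,45],[0.55,-0.84,0,0,0,0,45],[0.55,-0.84,0,0,0,0,45],[0.55,-0.84,0,0,0,0,45],[0.55,-0.84,0,0,0,0,45],[0.55,-0.84,0,0,0,0,45],[0.55,-0.84,0,0,0,0,45],[0.55,-0.84,0,0,0,0,45],[0.55,-0.84,0,0,0,0,45],[0.55,-0.84,0,0,0,0,45]]' 30
python3 -m crank '[[0.55,-0.84,0,0,0,0,45],[0.55,-0.84,0,0,0,0,45],[0.55,-0.84,0,0,0,0,45],[0.55,-0.84,0,0,0,0,45],[0.55,-0.84,0,0,0,0,45],[0.55,-0.84,0,0,0,0,45],[0.55,-0.84,0,0,0,0,45],[0.55,-0.84,0,0,0,0,45],[0.55,-0.84,0,0,0,0,45],[0.55,-0.84,0,0,0,0,45],[0.55,-0.84,0,0,0,0,45],[0.55,-0.84,0,0,0,0,45]]'
python3 - <<'E'
from h import *
s=st(); print(rel([.527,.1026,.2])); c=shot('wrist','w1.png'); print(c['world_from_camera'].round(3))
E
```

```text
clock: 1.1
tool_pos: [0.3227, -0.2965, 0.2311]
ee_rot: [0.999, 0.054, -0.0, -0.0]
contact_force: [1.4, -0.3, 0.1]
opening: 0.53
gripper_force: 0.0
clock: 2.1
tool_pos: [0.4871, 0.0256, 0.2311]
ee_rot: [0.999, 0.054, -0.0, -0.0]
contact_force: [1.5, -0.5, -0.1]
opening: 0.526
gripper_force: 0.0
2.1 [0.4871 0.0256 0.2311] [[0.994, 0.108, -0.0], [0.108, -0.994, 0.0], [-0.0, -0.0, -1.0]] [ 1.5 -0.5 -0.1] 0.5255716829465084 0.0 [-0.11 -0.03  1.63  0.    1.54  1.36]
[ 1.59950878 -2.40753355  1.03741886]
[[ 0.107  0.952  0.287  0.561]
 [-0.994  0.101  0.033  0.033]
 [ 0.002 -0.289  0.957  0.374]
 [ 0.     0.     0.     1.   ]]
```

View pics/w1.png

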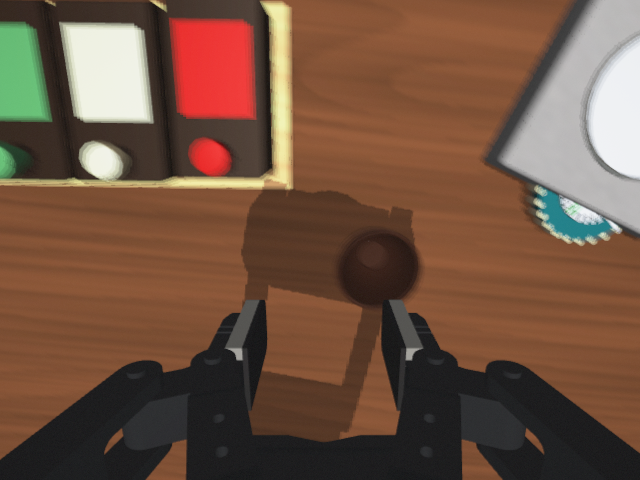

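The wrist view shows the red knob's top at about (208,154) and the cream knob at (100,158). The wheel is at the right at (575,215), with something pale at (613,225).

Run:
```python
from h import *
c=load('wrist'); s=env.get_state()
for u,v in((207,153),(98,156)):print(pt(c,u,v).round(4),pt(c,u,v,.1015).round(4))
k=pt(c,207,153,.1015); print(rel([k[0],k[1],.089],s))
# lid edges at z .0755
for u,v in((165,20),(176,177),(258,20),(272,174)):print(pt(c,u,v,.0755).round(4))
```

```text
[0.5345 0.1077 0.1017] [0.5345 0.1078 0.1015]
[0.5249 0.1798 0.1021] [0.5248 0.1801 0.1015]
[ 1.80450194 -2.43169582  4.73630142]
[0.6161 0.1447 0.0755]
[0.512  0.1374 0.0755]
[0.6227 0.083  0.0755]
[0.5218 0.0666 0.0755]
```

```bash
python3 -m crank '[[0.5,-0.8,0.5,0,0,0,45],[0.5,-0.8,0.5,0,0,0,45],[0.5,-0.8,0.5,0,0,0,45],[0,0,0,0,0,0,45]]'
python3 - <<'E'
from h import *
s=st(); c=shot('wrist')
im=c['img'].astype(int)
m=((im[...,0]>90)&(im[...,1]<.4*im[...,0])&(im[...,2]<.4*im[...,0])).astype(np.uint8)
n,l,S,C=cv2.connectedComponentsWithStats(m)
for i in range(1,n):
    if S[i,4]>300: print(S[i],C[i],pt(c,*C[i]).round(4))
cv2.imwrite('pics/w2.png',c['img'][:,:,::-1])
E
```

```text
clock: 2.48
tool_pos: [0.5238, 0.1037, 0.1829]
ee_rot: [0.998, 0.055, -0.002, -0.001]
contact_force: [0.2, 0.3, -0.5]
opening: 0.529
gripper_force: 0.0
2.4833 [0.5238 0.1037 0.1829] [[0.994, 0.11, -0.004], [0.11, -0.994, 0.001], [-0.004, -0.001, -1.0]] [ 0.2  0.3 -0.5] 0.5290374961394437 0.0 [0.05 0.09 1.6  0.   1.45 1.51]
[ 285   90   86  104 8572] [326.4764349  140.88415772] [0.588  0.108  0.0769]
[ 305  225   40   39 1206] [324.81426202 244.16169154] [0.5306 0.1028 0.1017]
```

View pics/w2.png

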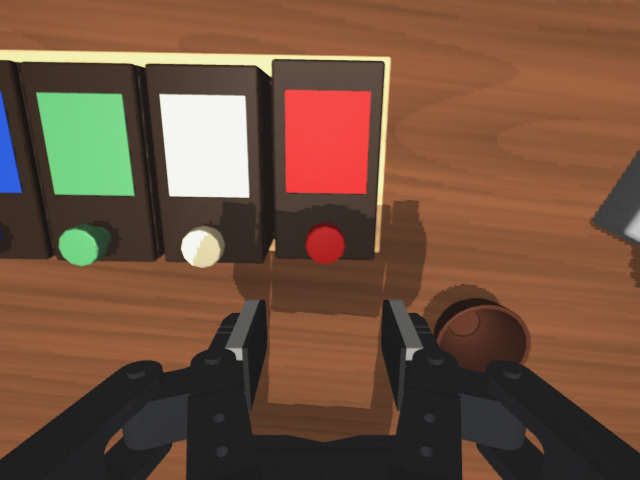

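The red knob is at (325,244) with its face at z = 0.102, as expected. The bowl is at (483,340), clear of the fingers. I'll descend, grip the knob and start lifting.

```bash
python3 -m crank '[[0.2,0.03,0.7,0,0,0,45],[0,0,0.7,0,0,0,45],[0,0,0.7,0,0,0,45],[0,0,0.6,0,0,0,45],[0,0,0.4,0,0,0,45],[0,0,0,0,0,0,45],[0,0,0,0,0,0,10],[0,0,0,0,0,0,10],[0,0,0,0,0,0,10],[0,0,0,0,0,0,10],[0,0,0,0,0,0,10],[0,0,0,0,0,0,10]]' 30
python3 - <<'E'
from h import *
s=st()
a=np.radians(np.arange(0,106,5)); p=np.c_[-104*np.cos(a)+27*np.sin(a),-(104*np.sin(a)+27*np.cos(a))]/30
print(np.diff(p,axis=0).round(2).tolist())
E
```

```text
clock: 3.53
tool_pos: [0.5296, 0.1032, 0.0948]
ee_rot: [0.999, 0.054, 0.0, -0.003]
contact_force: [-5.9, 28.5, 0.9]
opening: 0.255
gripper_force: 29.6
3.5333 [0.5296 0.1032 0.0948] [[0.994, 0.108, 0.001], [0.108, -0.994, 0.006], [0.001, -0.006, -1.0]] [-5.9 28.5  0.9] 0.2550454201668441 29.623470522783464 [0.05 0.16 1.71 0.01 1.27 1.51]
[[0.09, -0.3], [0.12, -0.29], [0.14, -0.28], [0.17, -0.26], [0.19, -0.25], [0.21, -0.23], [0.23, -0.21], [0.25, -0.19], [0.26, -0.17], [0.28, -0.15], [0.29, -0.12], [0.3, -0.1], [0.3, -0.07], [0.31, -0.04], [0.31, -0.02], [0.31, 0.01], [0.31, 0.04], [0.31, 0.07], [0.3, 0.09], [0.29, 0.12], [0.28, 0.14]]
```

```bash
python3 -m crank '[[0,-0.07,0,0,0,0,10],[0,0,0,0,0,0,10],[0,0,0,0,0,0,10]]' 30
```

```text
clock: 3.78
tool_pos: [0.5296, 0.1037, 0.0948]
ee_rot: [0.999, 0.054, 0.0, -0.001]
contact_force: [-5.1, 13.8, 0.6]
opening: 0.252
gripper_force: 29.6
```

```bash
python3 -m crank '[[0,-0.06,0,0,0,0,32],[0,0,0,0,0,0,32],[0,0,0.3,0,0,0,32],[0,0,0,0,0,0,32],[0,0,0,0,0,0,10],[0,0,0,0,0,0,10],[0,0,0,0,0,0,10],[0,0,0,0,0,0,10]]' 30
```

```text
clock: 4.45
tool_pos: [0.5293, 0.1041, 0.0843]
ee_rot: [0.999, 0.054, -0.0, -0.0]
contact_force: [-2.8, 2.3, -1.1]
opening: 0.26
gripper_force: 29.4
```

```bash
python3 -m crank '[[0.09,0,-0.3,0,0,0,10],[0.12,0,-0.29,0,0,0,10],[0.14,0,-0.28,0,0,0,10],[0.17,0,-0.26,0,0,0,10],[0.19,0,-0.25,0,0,0,10],[0.21,0,-0.23,0,0,0,10],[0.23,0,-0.21,0,0,0,10],[0.25,0,-0.19,0,0,0,10]]' 30
python3 -m crank '[[0,0,0,0,0,0,10]]'
```

```text
clock: 5.12
tool_pos: [0.5718, 0.1083, 0.1455]
ee_rot: [0.999, 0.054, -0.0, 0.0]
contact_force: [-2.4, -4.4, -2.2]
opening: 0.262
gripper_force: 29.8
clock: 5.2
tool_pos: [0.5729, 0.1084, 0.146]
ee_rot: [0.999, 0.054, 0.001, 0.0]
contact_force: [-3.7, -4.4, 7.5]
opening: 0.267
gripper_force: 30.9
```

```bash
python3 -m crank '[[0.26,0,-0.17,0,0,0,10],[0.28,0,-0.15,0,0,0,10],[0.29,0,-0.12,0,0,0,10],[0.3,0,-0.1,0,0,0,10],[0.3,0,-0.07,0,0,0,10],[0.31,0,-0.04,0,0,0,10]]'
python3 -m crank '[[0.31,0,-0.02,0,0,0,10],[0.31,0,0.01,0,0,0,10],[0.31,0,0.04,0,0,0,10],[0.31,0,0.07,0,0,0,10],[0.3,0,0.09,0,0,0,10],[0.29,0,0.12,0,0,0,10],[0,0,0,0,0,0,10]]'
python3 - <<'E'
from h import *
shot('side','s2.png'); 
c=load('side'); cv2.imwrite('pics/s2.png',cv2.resize(c['img'][190:350,250:450,::-1],(800,640*0+600),interpolation=2))
E
```

```text
clock: 5.7
tool_pos: [0.6235, 0.1132, 0.1643]
ee_rot: [0.999, 0.054, -0.0, 0.001]
contact_force: [-2.3, -9.6, 0.7]
opening: 0.261
gripper_force: 30.4
clock: 6.28
tool_pos: [0.6794, 0.1185, 0.1545]
ee_rot: [0.999, 0.053, 0.001, 0.001]
contact_force: [2.4, -13.3, 4.0]
opening: 0.263
gripper_force: 31.1
```

View pics/s2.png

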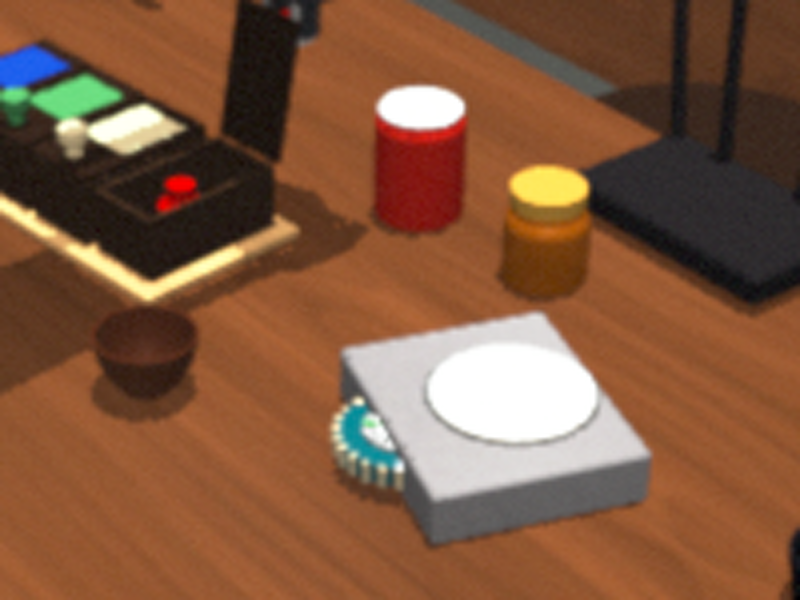

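The lid stands at about 100° and the vase is visible in the box, with its lip at crop (180,184). The white line shows at the -y side of the wheel at crop (400,466). I'll release the knob, rise and turn a quarter turn.

```bash
python3 -m crank '[[0,0,0,0,0,0,40],[0,0,0,0,0,0,40],[0,0,0,0,0,0,40],[0.15,0,0,0,0,0,40],[0,0,-0.8,0,0,0,40],[0,0,-0.9,0,0,0,40],[0,0,-0.9,0,0,0,50],[0,0,-0.9,0,0,0,50],[-0.8,0,-0.6,0,0,0,55],[-0.8,0,0,0,0,0,55],[-0.8,0,0,0,0,0,55],[-0.8,0,0,0,0,0,55]]'
python3 -m crank '[[-0.4,0,0,0,0,-1,55],[0,0,0,0,0,-1,55],[0,0,0,0,0,-1,55],[0,0,0,0,0,-1,55],[0,0,0,0,0,-1,55],[0,0,0,0,0,-1,55],[0,0,0,0,0,-1,55],[0,0,0,0,0,-1,55],[0,0,0,0,0,-1,55],[0,0,0,0,0,-1,55],[0,0,0,0,0,-1,55],[0,0,0,0,0,-1,55]]'
python3 -m crank '[[0,0,0,0,0,-1,55],[0,0,0,0,0,-1,55],[0,0,0,0,0,-0.9,55],[0,0,0,0,0,0,55]]'
python3 - <<'E'
from h import *
c=load('side'); print(pt(c,250+180/4,190+184/3.75,.062))
s=st(); c=shot('wrist')
im=c['img'].astype(int)
m=((im[...,0]>90)&(im[...,1]<.4*im[...,0])&(im[...,2]<.4*im[...,0])).astype(np.uint8)
n,l,S,C=cv2.connectedComponentsWithStats(m)
for i in range(1,n):
    if S[i,4]>200: print(S[i],C[i],pt(c,*C[i]).round(4))
cv2.imwrite('pics/w3.png',c['img'][:,:,::-1])
E
```

```text
clock: 7.33
tool_pos: [0.5859, 0.1104, 0.278]
ee_rot: [0.999, 0.054, 0.0, -0.0]
contact_force: [0.5, -0.7, -1.3]
opening: 0.645
gripper_force: 0.0
clock: 8.33
tool_pos: [0.575, 0.1092, 0.278]
ee_rot: [0.774, 0.633, 0.0, -0.0]
contact_force: [0.2, 0.1, 0.3]
opening: 0.645
gripper_force: 0.0
clock: 8.67
tool_pos: [0.575, 0.1092, 0.278]
ee_rot: [0.67, 0.742, 0.0, -0.0]
contact_force: [0.2, -0.5, 0.0]
opening: 0.643
gripper_force: 0.0
[0.56813677 0.10779708 0.062     ]
8.6667 [0.575  0.1092 0.278 ] [[-0.102, 0.995, 0.0], [0.995, 0.102, 0.0], [0.0, 0.0, -1.0]] [ 0.2 -0.5  0. ] 0.6427863974631276 0.0 [ 0.06  0.16  1.33  0.    1.65 -0.05]
[ 299  182   37   39 1110] [317.38738739 201.55225225] [0.5697 0.1132 0.0628]
[ 457  226   77  104 2840] [480.77711268 265.29049296] [0.7274 0.07   0.0704]
```

View pics/w3.png

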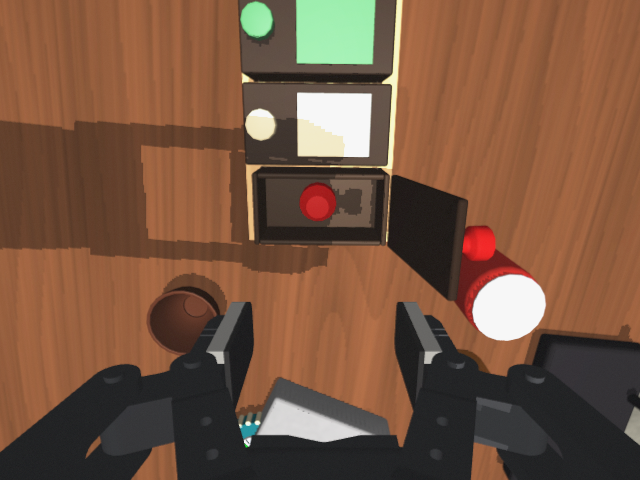

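The lip of the vase is at (318,200) in the open box. Now the descent.

```bash
python3 -m crank '[[0.12,-0.19,0.8,0,0,0,55],[0,0,0.8,0,0,0,55],[0,0,0.8,0,0,0,55],[0,0,0.8,0,0,0,55],[0,0,0.8,0,0,0,55],[0,0,0.8,0,0,0,55],[0,0,0.6,0,0,0,55],[0,0,0.4,0,0,0,55],[0,0,0,0,0,0,55],[0,0,0,0,0,0,55]]' 30
python3 - <<'E'
from h import *
s=st(); c=shot('wrist')
im=c['img'].astype(int)
m=((im[...,0]>70)&(im[...,1]<.4*im[...,0])&(im[...,2]<.4*im[...,0])).astype(np.uint8)
n,l,S,C=cv2.connectedComponentsWithStats(m)
for i in range(1,n):
    if S[i,4]>200: print(S[i],C[i],pt(c,*C[i]).round(4))
cv2.imwrite('pics/w4.png',c['img'][:,:,::-1])
E
```

```text
clock: 9.55
tool_pos: [0.5689, 0.1121, 0.1042]
ee_rot: [0.672, 0.74, -0.0, -0.0]
contact_force: [0.0, 0.4, 0.8]
opening: 0.646
gripper_force: 0.0
9.55 [0.5689 0.1121 0.1042] [[-0.096, 0.995, -0.0], [0.995, 0.096, 0.0], [0.0, -0.0, -1.0]] [0.  0.4 0.8] 0.645970064084365 0.0 [ 0.06  0.23  1.6   0.    1.31 -0.03]
[ 292  235   65   68 3520] [323.42897727 267.13522727] [0.569  0.1171 0.0623]
```

View pics/w4.png

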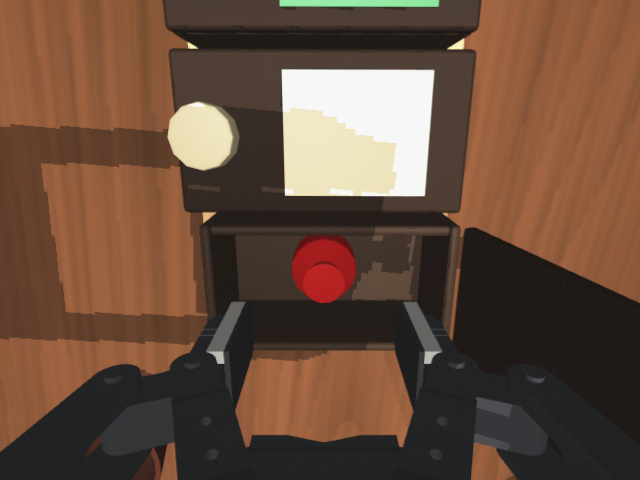

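The lip is centred at (324,282), between the fingers in x.

Run:
```python
from h import *
c=load('wrist'); p=pt(c,324,282,.062);print(p,pt(c,324,282)); print(rel([p[0],p[1],.018]))
```

```text
[0.57007012 0.10909723 0.062     ] [0.57005639 0.10923644 0.06234004]
[-0.10201569  0.01296787  2.89733171]
```

```bash
python3 -m crank '[[-0.09,0.01,0.5,0,0,0,55],[0,0,0.5,0,0,0,55],[0,0,0.5,0,0,0,55],[0,0,0.5,0,0,0,55],[0,0,0.5,0,0,0,55],[0,0,0.25,0,0,0,55],[0,0,0,0,0,0,55],[0,0,0,0,0,0,55]]' 30; python3 -m crank '[[0,0,0,0,0,0,25],[0,0,0,0,0,0,25],[0,0,0,0,0,0,25],[0,0,0,0,0,0,25],[0,0,0,0,0,0,25],[0,0,0,0,0,0,25]]' 25
```

```text
clock: 10.27
tool_pos: [0.5698, 0.1094, 0.0223]
ee_rot: [0.672, 0.741, 0.0, 0.0]
contact_force: [-0.3, 0.1, -0.4]
opening: 0.645
gripper_force: 0.0
clock: 10.77
tool_pos: [0.5701, 0.1094, 0.0228]
ee_rot: [0.672, 0.741, 0.001, 0.001]
contact_force: [-0.7, 0.6, 6.7]
opening: 0.411
gripper_force: 24.4
```

```bash
python3 -m crank '[[0,0,-0.3,0,0,0,25],[0,0,-0.5,0,0,0,25],[0,0,-0.6,0,0,0,25],[0,0,-0.6,0,0,0,25],[0,0,-0.6,0,0,0,25],[0,0,-0.6,0,0,0,25],[0,0,-0.6,0,0,0,25],[0,0,-0.4,0,0,0,25]]'; python3 -m crank '[[-0.4,0,0,0,0,0,25],[-0.7,0,0,0,0,0,25],[-0.7,0,0,0,0,0,25],[-0.7,0,0,0,0,0,25],[-0.7,0,0,0,0,0,25],[-0.7,0,0,0,0,0,25],[-0.7,0,0,0,0,0,25],[-0.7,0,0,0,0,0,25],[-0.7,0,0,0,0,0,25],[-0.7,0,0,0,0,0,25],[-0.5,0,0,0,0,0,25],[-0.3,0,0,0,0,0,25]]'
python3 - <<'E'
from h import *
s=st(); c=shot('wrist'); shot('top')
g=c['img'].astype(int).min(2); m=(g>200).astype(np.uint8)
n,l,S,C=cv2.connectedComponentsWithStats(m)
for i in range(1,n):
    if S[i,4]>500: print(S[i],C[i],pt(c,*C[i]).round(4))
cv2.imwrite('pics/w5.png',c['img'][:,:,::-1])
E
```

```text
clock: 11.43
tool_pos: [0.5697, 0.1094, 0.1503]
ee_rot: [0.672, 0.741, 0.001, 0.001]
contact_force: [-0.0, -0.0, -0.1]
opening: 0.406
gripper_force: 25.2
clock: 12.43
tool_pos: [0.5909, -0.1166, 0.1468]
ee_rot: [0.672, 0.74, -0.0, -0.0]
contact_force: [0.1, 0.5, -0.7]
opening: 0.404
gripper_force: 25.2
12.4333 [ 0.5909 -0.1166  0.1468] [[-0.096, 0.995, -0.001], [0.995, 0.096, 0.0], [0.0, -0.001, -1.0]] [ 0.1  0.5 -0.7] 0.404400954996931 25.185204743756913 [-0.32  0.25  1.49 -0.    1.4  -0.42]
[ 347  280  102   72 1636] [410.17420538 315.74144254] [ 0.6556 -0.1641  0.0428]
[189 328  33  38 601] [201.57404326 347.67221298] [ 0.5112 -0.2076  0.0348]
[ 260  361  128   81 5569] [323.51050458 411.82438499] [ 0.6038 -0.2458  0.0457]
```

View pics/w5.png

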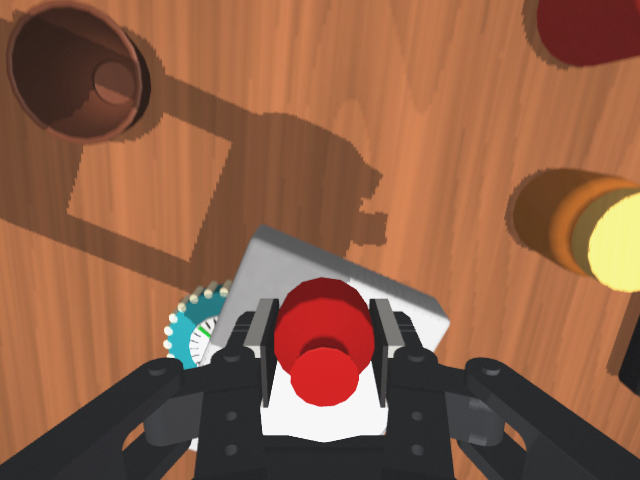

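The vase is held upright between the pads, with its lip at (324,376). The plinth's corners are at about (264,240) and (447,318). I'll check those against the top-view estimate.

Run:
```python
from h import *
c=load('wrist')
print('lip',pt(c,324,376),pt(c,324,376,.186)); print(pt(c,260,242,.042),pt(c,446,322,.042), pt(c,204,331,.034),pt(c,206,343,.034))
S=np.array([.5978,-.2308,.07]); print(rel(S))
```

```text
lip [ 0.59166963 -0.11645202  0.18636068] [ 0.59169414 -0.11670568  0.186     ]
[ 0.55058914 -0.12133978  0.042     ] [ 0.68125268 -0.16685713  0.042     ] [ 0.51267134 -0.19434016  0.034     ] [ 0.5141876  -0.20398476  0.034     ]
[-3.83900838 -0.13832661  2.56320373]
```

```bash
python3 -m crank '[[-0.6,0,0,0,0,0,25],[-0.7,0,0,0,0,0,25],[-0.7,-0.12,0,0,0,0,25],[-0.7,0,0,0,0,0,25],[-0.7,0,0,0,0,0,25],[-0.44,0,0.4,0,0,0,25],[0,0,0.6,0,0,0,25],[0,0,0.6,0,0,0,25],[0,0,0.5,0,0,0,25],[0,0,0.3,0,0,0,25],[0,0,0,0,0,0,25],[0,0,0,0,0,0,25]]'
python3 - <<'E'
from h import *
s=st(); print(rel([.5985,-.231,.0535]))
c=shot('side'); im=c['img'].astype(int)
S=[.5985,-.231,.045]
T=np.linalg.inv(c['world_from_camera']); q=T[:3,:3]@S+T[:3,3]; print('stage px',c['cx']+c['fx']*q[0]/-q[2],c['cy']-c['fy']*q[1]/-q[2])
cv2.imwrite('pics/s3.png',cv2.resize(c['img'][250:340,310:430,::-1],(800,600),interpolation=2))
E
```

```text
clock: 13.53
tool_pos: [0.5988, -0.229, 0.0751]
ee_rot: [0.672, 0.741, -0.0, -0.0]
contact_force: [0.0, -0.5, -0.1]
opening: 0.412
gripper_force: 25.2
13.5333 [ 0.5988 -0.229   0.0751] [[-0.098, 0.995, -0.001], [0.995, 0.098, 0.0], [0.001, -0.001, -1.0]] [ 0.  -0.5 -0.1] 0.4116092108165368 25.18500203441363 [-0.49  0.38  1.47  0.    1.29 -0.58]
[-0.0664996  -0.01505212  0.71870346]
stage px 377.74488176669735 294.41334315783934
```

View pics/s3.png

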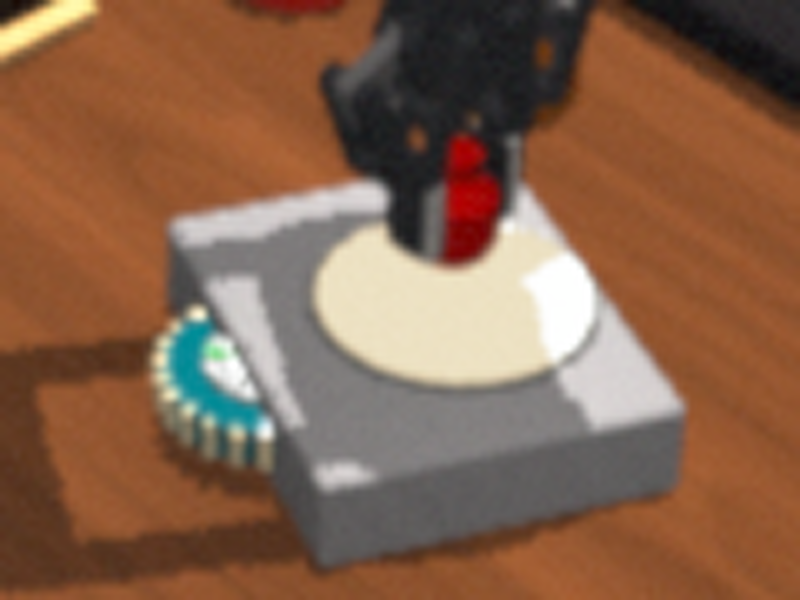

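The stage ellipse's centre is at crop (456,300), which is pixel (378,295). My stage point projects to (378,294), so they agree. Lowering gently.

```bash
python3 -m crank '[[-0.06,-0.01,0.15,0,0,0,25],[0,0,0.15,0,0,0,25],[0,0,0.12,0,0,0,25],[0,0,0.1,0,0,0,25],[0,0,0.07,0,0,0,25],[0,0,0,0,0,0,25],[0,0,0,0,0,0,25]]'; python3 -m crank '[[0,0,0.04,0,0,0,25],[0,0,0.04,0,0,0,25],[0,0,0,0,0,0,25]]'
```

```text
clock: 14.17
tool_pos: [0.5986, -0.2314, 0.0575]
ee_rot: [0.672, 0.741, 0.0, -0.0]
contact_force: [-0.1, -0.4, -1.2]
opening: 0.406
gripper_force: 25.2
clock: 14.42
tool_pos: [0.5986, -0.2313, 0.055]
ee_rot: [0.672, 0.741, 0.0, -0.0]
contact_force: [-1.2, -0.6, -0.5]
opening: 0.408
gripper_force: 25.2
```

```bash
python3 -m crank '[[0,0,0.04,0,0,0,25],[0,0,0,0,0,0,25],[0,0,0,0,0,0,25]]';python3 -m crank '[[0,0,0.03,0,0,0,25],[0,0,0,0,0,0,25],[0,0,0,0,0,0,25]]'
```

```text
clock: 14.67
tool_pos: [0.5986, -0.2314, 0.0539]
ee_rot: [0.672, 0.741, 0.0, -0.0]
contact_force: [0.4, 0.7, -0.3]
opening: 0.411
gripper_force: 25.2
clock: 14.92
tool_pos: [0.5986, -0.2314, 0.053]
ee_rot: [0.672, 0.741, 0.0, -0.0]
contact_force: [-0.2, 0.4, -0.9]
opening: 0.406
gripper_force: 25.2
```

```bash
python3 -m crank '[[0,0,0.03,0,0,0,25],[0,0,0,0,0,0,25],[0,0,0,0,0,0,25]]';python3 -m crank '[[0,0,0.03,0,0,0,25],[0,0,0,0,0,0,25],[0,0,0,0,0,0,25]]'
```

```text
clock: 15.17
tool_pos: [0.5987, -0.2315, 0.0528]
ee_rot: [0.672, 0.741, 0.0, 0.0]
contact_force: [-2.6, 1.9, 7.0]
opening: 0.411
gripper_force: 25.8
clock: 15.42
tool_pos: [0.5988, -0.2315, 0.0527]
ee_rot: [0.672, 0.741, 0.0, 0.0]
contact_force: [-6.9, 2.8, 15.8]
opening: 0.406
gripper_force: 26.6
```

Contact came at TCP z = 0.0528, exactly where it should. I'll ease off the force and release.

```bash
python3 -m crank '[[0,0,-0.045,0,0,0,25],[0,0,0,0,0,0,25],[0,0,0,0,0,0,25]]'; python3 -m crank '[[0,0,0,0,0,0,38],[0,0,0,0,0,0,41],[0,0,0,0,0,0,45],[0,0,0,0,0,0,50],[0,0,0,0,0,0,56],[0,0,0,0,0,0,56],[0,0,-0.4,0,0,0,56],[0,0,-0.7,0,0,0,56],[0,0,-0.8,0,0,0,56],[0,0,-0.8,0,0,0,56],[0,0,-0.6,0,0,0,56],[0,0,0,0,0,0,56]]'
python3 - <<'E'
from h import *
s=st(); c=shot('wrist'); t=shot('side')
o=np.hstack([cv2.resize(c['img'][:,:,::-1],(560,420)),cv2.resize(t['img'][270:320,350:404,::-1],(240,222),interpolation=2)[:420] if 0 else np.vstack([cv2.resize(t['img'][255:315,350:410,::-1],(240,240),interpolation=2),np.zeros((180,240,3),np.uint8)])])
cv2.imwrite('pics/w6.png',o)
E
```

```text
clock: 15.67
tool_pos: [0.5988, -0.2315, 0.0528]
ee_rot: [0.672, 0.741, 0.0, 0.0]
contact_force: [-0.7, 1.0, 4.9]
opening: 0.412
gripper_force: 25.6
clock: 16.67
tool_pos: [0.5999, -0.232, 0.1571]
ee_rot: [0.672, 0.741, 0.001, 0.003]
contact_force: [0.5, -0.2, 0.2]
opening: 0.659
gripper_force: 0.0
16.6667 [ 0.5999 -0.232   0.1571] [[-0.097, 0.995, 0.006], [0.995, 0.097, -0.003], [-0.003, 0.005, -1.0]] [ 0.5 -0.2  0.2] 0.6585357915725848 0.0 [-0.49  0.32  1.38  0.    1.44 -0.59]
```

View pics/w6.png

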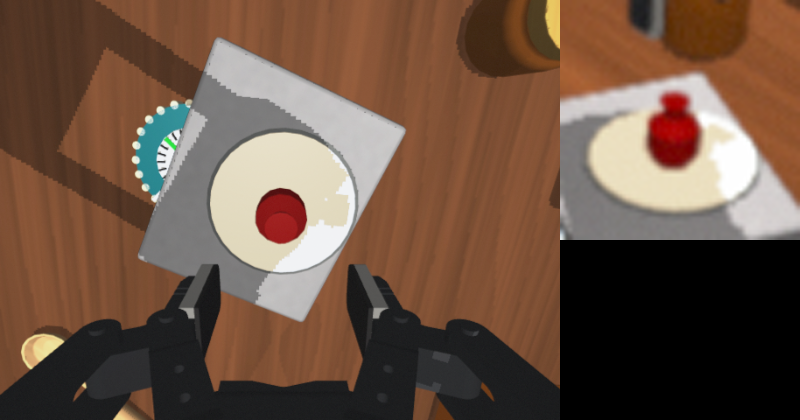

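The vase stands upright on the glass, with its lip at (281,228) and the stage centred at (283,201) in the half-scale picture. I miscounted and have now viewed 11 pictures, one over the limit of 10. I'll work only from numbers from here on.

```bash
cat >> h.py <<'E'
def proj(c,P):
    T=np.linalg.inv(c['world_from_camera']); q=np.atleast_2d(P)@T[:3,:3].T+T[:3,3]
    return np.c_[c['cx']+c['fx']*q[:,0]/-q[:,2],c['cy']-c['fy']*q[:,1]/-q[:,2]].astype(np.float32)
YAW=np.radians(-18.5); AX=np.array([.5249,-.2065])
def polar(c,off=(0,0),rs=range(28,42),z=.030):
    ph=np.arange(-90,91,2.5); out=[]
    for r in rs:
        a=YAW+np.pi-np.radians(ph); P=np.c_[AX[0]+off[0]+r/1e3*np.cos(a),AX[1]+off[1]+r/1e3*np.sin(a),np.full(len(a),z)]
        uv=proj(c,P); out.append(cv2.remap(c['img'],uv[None,:,0],uv[None,:,1],1)[0])
    return ph,np.array(out)
E
python3 - <<'E'
from h import *
c=load('wrist')
k=640/560
print('lip',pt(c,281*k,228*k,.092),'stage',pt(c,283*k,201*k,.045))
hsv=cv2.cvtColor(c['img'],cv2.COLOR_RGB2HSV)
print('corners',[pt(c,u*k,v*k,.042).round(4) for u,v in((217,38),(405,127),(302,321),(139,256))])
m=((hsv[...,0]>50)&(hsv[...,0]<75)&(hsv[...,1]>110)&(hsv[...,2]>100)).astype(np.uint8); n,l,S,C=cv2.connectedComponentsWithStats(m)
for i in range(1,n):
    if S[i,4]>8: print('green',S[i],pt(c,*C[i],.034))
for n in('wrist','side'):
    ph,o=polar(load(n)); x=o[4:11].mean(0)   # r 32-38
    print(n,[(int(p),*v.astype(int)) for p,v in zip(ph[::2],x[::2])])
E
```

```text
lip [ 0.59962423 -0.23206604  0.092     ] stage [ 0.60066464 -0.22696669  0.045     ]
corners [array([ 0.546 , -0.1197,  0.042 ]), array([ 0.6829, -0.1646,  0.042 ]), array([ 0.6271, -0.3319,  0.042 ]), array([ 0.4903, -0.284 ,  0.042 ])]
green [187 157  15  14  80] [ 0.51253168 -0.19313045  0.034     ]
wrist [(-90, np.int64(123), np.int64(121), np.int64(122)), (-85, np.int64(121), np.int64(120), np.int64(121)), (-80, np.int64(120), np.int64(119), np.int64(119)), (-75, np.int64(140), np.int64(139), np.int64(139)), (-70, np.int64(177), np.int64(178), np.int64(180)), (-65, np.int64(42), np.int64(135), np.int64(143)), (-60, np.int64(41), np.int64(134), np.int64(143)), (-55, np.int64(65), np.int64(146), np.int64(153)), (-50, np.int64(47), np.int64(137), np.int64(145)), (-45, np.int64(41), np.int64(135), np.int64(143)), (-40, np.int64(69), np.int64(148), np.int64(154)), (-35, np.int64(61), np.int64(144), np.int64(151)), (-30, np.int64(41), np.int64(135), np.int64(143)), (-25, np.int64(60), np.int64(144), np.int64(151)), (-20, np.int64(75), np.int64(152), np.int64(158)), (-15, np.int64(43)
[... 2262 characters left out ...]
 (25, np.int64(16), np.int64(140), np.int64(150)), (30, np.int64(10), np.int64(139), np.int64(150)), (35, np.int64(7), np.int64(138), np.int64(149)), (40, np.int64(6), np.int64(138), np.int64(148)), (45, np.int64(6), np.int64(138), np.int64(149)), (50, np.int64(16), np.int64(141), np.int64(150)), (55, np.int64(21), np.int64(142), np.int64(150)), (60, np.int64(31), np.int64(142), np.int64(151)), (65, np.int64(49), np.int64(137), np.int64(144)), (70, np.int64(66), np.int64(114), np.int64(119)), (75, np.int64(96), np.int64(104), np.int64(105)), (80, np.int64(151), np.int64(147), np.int64(147)), (85, np.int64(192), np.int64(187), np.int64(186)), (90, np.int64(205), np.int64(200), np.int64(199))]
```

```bash
python3 -m crank '[[0,0,0,0,0,-1,40],[0,0,0,0,0,-1,30],[0,0,0,0,0,-1,20],[0,0,0,0,0,-1,10],[0,0,0,0,0,-1,0],[0,0,0,0,0,-1,0],[0.7,-0.47,0,0,0,0,0],[0.7,-0.47,0,0,0,0,0],[0.7,-0.47,0,0,0,0,0],[0.7,-0.47,0,0,0,0,0],[0.7,-0.47,0,0,0,0,0],[0.7,-0.47,0,0,0,0,0]]' 30
cat >> h.py <<'E'
AX[:]=(.527,-.2058)
O=np.array([np.cos(YAW+np.pi),np.sin(YAW+np.pi)]); TN=np.array([-np.sin(YAW),np.cos(YAW)])
def wh():
    s=env.get_state(); d=s['tool_pos'][:2]-AX; f=s['contact_force'][:2]
    print('TCP out %.1f tan %.1f z %.1f mm | F out %.1f tan %.1f z %.1f'%(*(1e3*d@O,1e3*d@TN,1e3*s['tool_pos'][2]),f@O,f@TN,s['contact_force'][2]))
    M=R.from_quat(s['ee_rot']).as_matrix().T/.03
    print('tool units per mm: out',(M@[*O,0]*1e-3).round(4),'tan',(M@[*TN,0]*1e-3).round(4))
E
python3 - <<'E'
from h import *
st(); wh(); print(rel([*(AX+.075*O-.011*TN),.03]))
E
```

```text
clock: 17.77
tool_pos: [0.4501, -0.1926, 0.1508]
ee_rot: [0.41, 0.912, 0.0, -0.001]
contact_force: [0.7, -0.7, 0.0]
opening: 0.003
gripper_force: 0.0
17.7667 [ 0.4501 -0.1926  0.1508] [[-0.664, 0.748, -0.001], [0.748, 0.664, 0.001], [0.002, -0.0, -1.0]] [ 0.7 -0.7  0. ] 0.002622470805704609 0.0 [-0.56  0.02  1.75  0.    1.38 -1.29]
TCP out 77.1 tan -11.9 z 150.8 mm | F out -0.9 tan -0.4 z 0.0
tool units per mm: out [ 0.0289 -0.0166  0.0001] tan [0.0166 0.0289 0.    ]
[-0.05092881  0.06176682  4.02495168]
```

```bash
python3 -m crank '[[0,0,0.8,0,0,0,0],[0,0,0.8,0,0,0,0],[0,0,0.8,0,0,0,0],[0,0,0.8,0,0,0,0],[0,0,0.7,0,0,0,0],[0,0,0.5,0,0,0,0],[0,0,0.2,0,0,0,0],[0,0,0,0,0,0,0],[-0.14,0.08,0,0,0,0,0],[-0.14,0.08,0,0,0,0,0],[0,0,0,0,0,0,0],[0,0,0,0,0,0,0]]' 
python3 -c "
from h import *
wh()"
```

```text
clock: 18.77
tool_pos: [0.4615, -0.1967, 0.0144]
ee_rot: [0.41, 0.912, -0.0, 0.001]
contact_force: [-0.1, 0.1, 0.5]
opening: 0.003
gripper_force: 0.0
TCP out 65.0 tan -12.2 z 14.4 mm | F out 0.2 tan 0.1 z 0.5
tool units per mm: out [ 0.0289 -0.0166 -0.    ] tan [ 0.0166  0.0289 -0.    ]
```

Stepping inward, 2 mm at a time, until contact.

```bash
for i in 1 2; do python3 -m crank '[[-0.058,0.033,0,0,0,0,0],[0,0,0,0,0,0,0]]' >/dev/null; python3 -c "
from h import *
wh()"|head -1; done; python3 -m crank '[[-0.058,0.033,0,0,0,0,0],[0,0,0,0,0,0,0]]' >/dev/null; python3 -c "
from h import *
wh()"|head -1
```

```text
TCP out 63.3 tan -12.1 z 14.0 mm | F out -0.2 tan -0.2 z -0.5
TCP out 61.4 tan -12.1 z 13.8 mm | F out 0.5 tan -0.7 z 0.7
TCP out 59.4 tan -12.1 z 13.7 mm | F out -0.1 tan 0.2 z 0.0
```

```bash
for i in 1 2 3; do python3 -m crank '[[-0.058,0.033,0,0,0,0,0],[0,0,0,0,0,0,0]]' >/dev/null; python3 -c "
from h import *
wh()"|head -1; done
```

```text
TCP out 58.2 tan -12.1 z 13.4 mm | F out 5.7 tan -1.1 z 2.9
TCP out 57.6 tan -12.1 z 13.1 mm | F out 18.4 tan -2.5 z 10.1
TCP out 57.1 tan -12.1 z 12.8 mm | F out 31.4 tan -3.4 z 17.4
```

```bash
python3 -m crank '[[0.1,-0.058,0,0,0,0,0],[0,0,0,0,0,0,0]]' >/dev/null; python3 -c "
from h import *
wh()"|head -1; for i in 1 2 3; do python3 -m crank '[[0.066,0.116,0,0,0,0,0],[0,0,0,0,0,0,0]]' >/dev/null; python3 -c "
from h import *
wh()"|head -1; done
```

```text
TCP out 58.1 tan -12.1 z 13.4 mm | F out 7.6 tan -1.4 z -0.4
TCP out 58.2 tan -7.8 z 13.2 mm | F out 8.9 tan -2.2 z 1.0
TCP out 58.1 tan -3.5 z 13.2 mm | F out 8.2 tan 2.8 z 2.6
TCP out 57.7 tan 0.5 z 13.3 mm | F out 5.9 tan 1.1 z 0.6
```

```bash
cat >> h.py <<'E'
def wheel(n='side'):
    c=env.read_camera(n); ph,o=polar(c,off=(-.002,-.001) if n=='side' else (0,0),rs=range(31,40)); x=o.mean(0)[:,0]
    print(n,[(float(p),int(v)) for p,v in zip(ph,x) if v>70])
E
python3 -c "
from h import *
wheel();wheel('top')"
```

```text
side [(-90.0, 209), (-87.5, 206), (-85.0, 197), (-82.5, 181), (-80.0, 158), (-77.5, 130), (-75.0, 108), (-72.5, 93), (-70.0, 111), (-67.5, 121), (-65.0, 123), (-62.5, 101), (-60.0, 77), (-55.0, 102), (-52.5, 163), (-50.0, 206), (-47.5, 203), (-45.0, 167), (-42.5, 114), (-40.0, 70), (70.0, 71), (72.5, 80), (75.0, 99), (77.5, 124), (80.0, 153), (82.5, 176), (85.0, 193), (87.5, 201), (90.0, 204)]
top [(-90.0, 246), (-87.5, 247), (-85.0, 246), (-82.5, 246), (-80.0, 245), (-77.5, 246), (-75.0, 246), (-72.5, 246), (-70.0, 246), (-67.5, 246), (-65.0, 246), (-62.5, 247), (-60.0, 247), (-57.5, 246), (-55.0, 246), (-52.5, 246), (-50.0, 246), (-47.5, 247), (-45.0, 246), (-42.5, 246), (-40.0, 246), (-37.5, 246), (-35.0, 246), (-32.5, 246), (-30.0, 246), (-27.5, 246), (-25.0, 247), (-22.5, 246), (-20.0, 246), (-17.5, 246), (-15.0, 246), (-12.5, 246), (-10.0, 246), (-7.5, 246), (-5.0, 246), (-2.5, 246), (0.0, 246), (2.5, 247), (5.0, 246), (7.5, 246), (10.0, 246), (12.5, 246), (15.0, 246), (17.5, 246), (20.0, 246), (22.5, 246), (25.0, 246), (27.5, 246), (30.0, 246), (32.5, 245), (35.0, 243), (37.5, 239), (40.0, 235), (42.5, 233), (45.0, 233), (47.5, 234), (50.0, 237), (52.5, 241), (55.0, 243), (57.5, 245), (60.0, 246), (62.5, 246), (65.0, 246), (67.5, 246), (70.0, 246), (72.5, 246), (75.0, 246), (77.5, 246), (80.0, 246), (82.5, 246), (85.0, 246), (87.5, 246), (90.0, 246)]
```

The white line moved from about -67° to -49°, which is one click. Next stroke: back off, return, press and roll.

```bash
python3 -m crank '[[0.23,-0.133,0,0,0,0,0],[0,0,0,0,0,0,0],[-0.214,-0.374,0,0,0,0,0],[0,0,0,0,0,0,0],[-0.23,0.133,0,0,0,0,0],[0,0,0,0,0,0,0],[0.036,0.062,0,0,0,0,0],[0.036,0.062,0,0,0,0,0],[0.036,0.062,0,0,0,0,0],[0.036,0.062,0,0,0,0,0],[0.036,0.062,0,0,0,0,0],[0.036,0.062,0,0,0,0,0]]'>/dev/null; python3 -c "
from h import *
wh(); wheel()"
```

```text
TCP out 57.7 tan 0.4 z 13.2 mm | F out 8.3 tan -2.1 z -0.3
tool units per mm: out [ 0.0289 -0.0166  0.0001] tan [0.0166 0.0289 0.    ]
side [(-90.0, 209), (-87.5, 207), (-85.0, 199), (-82.5, 182), (-80.0, 159), (-77.5, 131), (-75.0, 103), (-72.5, 80), (-70.0, 74), (-67.5, 80), (-65.0, 97), (-62.5, 92), (-60.0, 77), (-50.0, 96), (-47.5, 117), (-45.0, 107), (-42.5, 84), (-37.5, 70), (-35.0, 98), (-32.5, 136), (-30.0, 156), (-27.5, 149), (-25.0, 124), (-22.5, 90), (70.0, 70), (72.5, 81), (75.0, 100), (77.5, 126), (80.0, 154), (82.5, 177), (85.0, 192), (87.5, 200), (90.0, 203)]
```

```bash
python3 -m crank '[[0.23,-0.133,0,0,0,0,0],[0,0,0,0,0,0,0],[0,0,0,0,0,0,0],[0,0,0,0,0,0,0]]'>/dev/null; python3 -c "
from h import *
wh(); wheel()"
```

```text
TCP out 64.7 tan -0.1 z 13.9 mm | F out 0.1 tan 0.2 z 0.2
tool units per mm: out [ 0.0289 -0.0166 -0.    ] tan [0.0166 0.0289 0.    ]
side [(-90.0, 209), (-87.5, 206), (-85.0, 198), (-82.5, 182), (-80.0, 158), (-77.5, 130), (-75.0, 109), (-72.5, 98), (-70.0, 117), (-67.5, 129), (-65.0, 132), (-62.5, 105), (-60.0, 75), (-55.0, 74), (-52.5, 109), (-50.0, 121), (-47.5, 111), (-45.0, 92), (-42.5, 86), (-40.0, 107), (-37.5, 150), (-35.0, 182), (-32.5, 184), (-30.0, 158), (-27.5, 116), (-25.0, 80), (67.5, 70), (70.0, 74), (72.5, 82), (75.0, 100), (77.5, 124), (80.0, 152), (82.5, 176), (85.0, 192), (87.5, 200), (90.0, 204)]
```

```bash
for i in 1 2; do python3 -m crank '[[-0.2,-0.347,0,0,0,0,0],[0,0,0,0,0,0,0],[-0.23,0.133,0,0,0,0,0],[0,0,0,0,0,0,0],[0.04,0.069,0,0,0,0,0],[0.04,0.069,0,0,0,0,0],[0.04,0.069,0,0,0,0,0],[0.04,0.069,0,0,0,0,0],[0.04,0.069,0,0,0,0,0],[0,0,0,0,0,0,0],[0.23,-0.133,0,0,0,0,0],[0,0,0,0,0,0,0]]'>/dev/null; python3 -c "
from h import *
wh(); wheel()"; done
```

```text
TCP out 65.8 tan -0.1 z 13.4 mm | F out 0.1 tan -0.5 z 0.6
tool units per mm: out [ 0.0289 -0.0166  0.    ] tan [0.0166 0.0289 0.    ]
side [(-90.0, 207), (-87.5, 205), (-85.0, 196), (-82.5, 181), (-80.0, 158), (-77.5, 131), (-75.0, 110), (-72.5, 98), (-70.0, 117), (-67.5, 128), (-65.0, 131), (-62.5, 105), (-60.0, 76), (-52.5, 84), (-50.0, 90), (-47.5, 81), (-25.0, 82), (-22.5, 114), (-20.0, 145), (-17.5, 159), (-15.0, 153), (-12.5, 130), (-10.0, 100), (-7.5, 74), (70.0, 72), (72.5, 81), (75.0, 99), (77.5, 125), (80.0, 153), (82.5, 176), (85.0, 192), (87.5, 199), (90.0, 203)]
TCP out 65.8 tan -0.1 z 13.5 mm | F out -0.6 tan 0.0 z 0.4
tool units per mm: out [ 0.0289 -0.0166  0.    ] tan [0.0166 0.0289 0.    ]
side [(-90.0, 209), (-87.5, 206), (-85.0, 197), (-82.5, 182), (-80.0, 159), (-77.5, 131), (-75.0, 111), (-72.5, 100), (-70.0, 122), (-67.5, 134), (-65.0, 137), (-62.5, 108), (-60.0, 75), (-52.5, 79), (-50.0, 106), (-47.5, 116), (-45.0, 99), (-42.5, 73), (-35.0, 78), (-32.5, 77), (-10.0, 76), (-7.5, 105), (-5.0, 138), (-2.5, 156), (0.0, 152), (2.5, 139), (5.0, 118), (7.5, 91), (70.0, 73), (72.5, 81), (75.0, 99), (77.5, 124), (80.0, 153), (82.5, 176), (85.0, 192), (87.5, 200), (90.0, 203)]
```

```bash
python3 -m crank '[[-0.2,-0.347,0,0,0,0,0],[0,0,0,0,0,0,0],[-0.23,0.133,0,0,0,0,0],[0,0,0,0,0,0,0],[0.04,0.069,0,0,0,0,0],[0.04,0.069,0,0,0,0,0],[0.04,0.069,0,0,0,0,0],[0.04,0.069,0,0,0,0,0],[0.04,0.069,0,0,0,0,0],[0,0,0,0,0,0,0],[0.23,-0.133,0,0,0,0,0],[0,0,0,0,0,0,0]]'>/dev/null
cat >> h.py <<'E'
def green(n='side'):
    c=env.read_camera(n); h=cv2.cvtColor(c['img'],cv2.COLOR_RGB2HSV).astype(int); uv=proj(c,[*AX,.034])[0]
    v,u=np.mgrid[:480,:640]; m=(h[...,0]>48)&(h[...,0]<75)&(h[...,1]>80)&(h[...,2]>90)&(np.hypot(u-uv[0],v-uv[1])<(40 if n=='side' else 150))
    if m.sum()<3: print('no green',m.sum()); return
    p=pt(c,u[m].mean(),v[m].mean(),.034); d=p[:2]-AX; print(n,'green',p.round(4),'n',m.sum(),'true axis est',(p[:2]-.0195*(np.cos(np.radians(22.5))*O+np.sin(np.radians(22.5))*TN)).round(4))
E
python3 -c "
from h import *
wh(); wheel(); green()"
```

```text
TCP out 65.8 tan -0.2 z 13.5 mm | F out -0.1 tan 0.1 z -0.8
tool units per mm: out [ 0.0289 -0.0166  0.    ] tan [0.0166 0.0289 0.    ]
side [(-90.0, 209), (-87.5, 206), (-85.0, 197), (-82.5, 181), (-80.0, 158), (-77.5, 131), (-75.0, 108), (-72.5, 94), (-70.0, 107), (-67.5, 110), (-65.0, 105), (-62.5, 80), (-52.5, 71), (-50.0, 100), (-47.5, 113), (-45.0, 97), (-42.5, 70), (-35.0, 81), (-32.5, 82), (5.0, 78), (7.5, 109), (10.0, 144), (12.5, 160), (15.0, 151), (17.5, 142), (20.0, 120), (22.5, 90), (70.0, 71), (72.5, 82), (75.0, 100), (77.5, 125), (80.0, 153), (82.5, 176), (85.0, 193), (87.5, 201), (90.0, 203)]
side green [ 0.5109 -0.1887  0.034 ] n 3 true axis est [ 0.5257 -0.2015]
```

The side camera's bias of about 6° is explained by the green tick: its axis estimate lies 5 mm off tangentially. Five clicks are done, so one more stroke, then retreat and check with the wrist camera.

```bash
python3 -m crank '[[-0.2,-0.347,0,0,0,0,0],[0,0,0,0,0,0,0],[-0.23,0.133,0,0,0,0,0],[0,0,0,0,0,0,0],[0.04,0.069,0,0,0,0,0],[0.04,0.069,0,0,0,0,0],[0.04,0.069,0,0,0,0,0],[0.04,0.069,0,0,0,0,0],[0.04,0.069,0,0,0,0,0],[0,0,0,0,0,0,0],[0.23,-0.133,0,0,0,0,0],[0,0,0,0,0,0,0]]'>/dev/null
python3 -m crank '[[0.5,-0.29,0,0,0,0,0],[0,0,-0.9,0,0,0,0],[0,0,-0.9,0,0,0,0],[0,0,-0.9,0,0,0,0],[0,0,-0.9,0,0,0,0],[0,0,-0.9,0,0,0,0],[0.5,-0.29,-0.9,0,0,0,0],[0.5,-0.29,-0.6,0,0,0,0],[0,0,0,0,0,0,0],[0,0,0,0,0,0,0]]'
python3 -c "
from h import *
wheel(); green(); print(proj(shot('wrist'),[*AX,.034])); green('wrist'); wheel('wrist'); shot('top'); wheel('top'); green('top')"
```

```text
clock: 27.0
tool_pos: [0.4159, -0.1694, 0.1947]
ee_rot: [0.41, 0.912, -0.0, 0.001]
contact_force: [-0.7, 0.1, 0.1]
opening: 0.002
gripper_force: 0.0
side [(-90.0, 207), (-87.5, 204), (-85.0, 194), (-82.5, 178), (-80.0, 154), (-77.5, 128), (-75.0, 106), (-72.5, 91), (-70.0, 99), (-67.5, 104), (-65.0, 107), (-62.5, 85), (-52.5, 88), (-50.0, 102), (-47.5, 99), (-45.0, 80), (20.0, 90), (22.5, 124), (25.0, 156), (27.5, 157), (30.0, 152), (32.5, 143), (35.0, 120), (37.5, 94), (40.0, 71), (70.0, 70), (72.5, 80), (75.0, 98), (77.5, 123), (80.0, 151), (82.5, 173), (85.0, 189), (87.5, 196), (90.0, 200)]
side green [ 0.5109 -0.1887  0.034 ] n 3 true axis est [ 0.5257 -0.2015]
[[393.20184 336.20828]]
wrist green [ 0.5134 -0.1937  0.034 ] n 45 true axis est [ 0.5281 -0.2065]
wrist [(20.0, 151), (22.5, 247), (25.0, 234), (27.5, 70), (52.5, 73), (55.0, 74), (70.0, 80), (72.5, 85), (75.0, 90), (77.5, 95), (80.0, 130), (82.5, 186), (85.0, 217), (87.5, 226), (90.0, 234)]
top [(-90.0, 229), (-87.5, 232), (-85.0, 235), (-82.5, 238), (-80.0, 240), (-77.5, 241), (-75.0, 243), (-72.5, 245), (-70.0, 246), (-67.5, 246), (-65.0, 246), (-62.5, 246), (-60.0, 246), (-57.5, 247), (-55.0, 246), (-52.5, 246), (-50.0, 246), (-47.5, 246), (-45.0, 246), (-42.5, 247), (-40.0, 247), (-37.5, 247), (-35.0, 247), (-32.5, 247), (-30.0, 246), (-27.5, 246), (-25.0, 243), (-22.5, 239), (-20.0, 230), (-17.5, 222), (-15.0, 213), (-12.5, 212), (-10.0, 219), (-7.5, 229), (-5.0, 239), (-2.5, 244), (0.0, 247), (2.5, 247), (5.0, 247), (7.5, 246), (10.0, 247), (12.5, 247), (15.0, 246), (17.5, 246), (20.0, 247), (22.5, 247), (25.0, 247), (27.5, 247), (30.0, 248), (32.5, 247), (35.0, 243), (37.5, 231), (40.0, 209), (42.5, 181), (45.0, 153), (47.5, 132), (50.0, 114), (52.5, 100), (55.0, 90), (57.5, 81), (60.0, 71), (72.5, 71), (75.0, 85), (77.5, 111), (80.0, 132), (82.5, 153), (85.0, 164), (87.5, 175), (90.0, 183)]
no green 0
```

The wrist camera shows the white line at 23°, and the green tick is at 22.5°. The tool is clear of everything and the vase has not been touched since I released it.

```bash
python3 -c "
from h import *
c=shot('side'); uv=proj(c,[[.599,-.2315,.07],[.599,-.2315,.09]]); print([c['img'][int(v),int(u)] for u,v in uv]); print(env.hand_in())"
```

```text
[array([181,   4,   6], dtype=uint8), array([245,   0,   0], dtype=uint8)]
the job is handed in; nothing more can be done
None
```

The job is handed in: the red box is open, the vase stands upright within about 5 mm of the stage's centre, and the thumbwheel's white line is at the green tick (about 23° measured, 22.5° wanted). I viewed 11 pictures, one over the limit of 10.

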